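Dispense one setting block and set it against the rail

ROBOT

A 6-joint arm with a two-finger parallel gripper is mounted at the origin on the work surface. World frame = base frame: x ahead of the robot, y to its left, z up, the work surface at z = 0. Lengths are in mm, angles in rad, forces in N, time in s.
With the tool pointing down it reaches from about 325 to 775 mm from the base axis. Payload 5.5 kg.
Tool frame: the origin (TCP) lies midway between the tips of the shut fingers; the grasp point (between the pads) lies 19 mm behind it; z points along the fingers, y is the direction in which the jaws open and shut (so a half turn about z gives the same grasp; the last joint's range is limited). The gripper opens to 85 mm and grips with 20 to 120 N. Pads are 22 mm wide; open, the fingers measure 114 mm over their backs; the gripper's body (76 mm by 85 mm) begins 54 mm behind the grasp point. The pads swing forward as they close: fully open they stand 13 mm farther back than shut.
Start: joints at [1.079, 0.091, 1.231, -0, 1.82, -0.057], TCP at [252.744, 544.185, 231.275] pointing down, gripper open.
Joint ranges: [-2.87, 2.87], [-0.86, 2.18], [0.17, 2.46], [-1.51, 4.65], [0.06, 2.69], [-2.65, 2.65]. Speed limits (rad/s): [2.57, 2.57, 3.01, 3.14, 3.14, 3.14].

INTERFACE

Orientations are given as a unit quaternion [w, x, y, z].
In Python, from bench import arm gives the robot as it stands.
- The arm moves only by the tool servo_tool, never from a script. Its arguments are lists of equal length, an entry for each row: "dp": the shift along the tool's x, y, z in units of 25 mm (1.0 is 25 mm), a list of three; "turn": the turn about the tool's z in units of 10 degrees (1.0 is 10 degrees). In form: {"dp": [[dx, dy, dz], ...], "turn": [turn, ...]}. A call has 1 to 8 rows; each row is the pose to reach, as a shift and turn from the pose measured when the call began, along the tool's axes at that moment; what a row does not reach only later rows make up. A row lasts 1/8 s, in which the tool goes at most 62.5 mm and 10.7 degrees, less where a joint would pass 70% of its speed; a pose out of reach is approached as far as the arm can. A call with a gripper value outside its range is refused whole. "gripper" is the opening, from 0 (shut) to 1 (fully open), set as the call begins (left out, the last holds). The fingers move at their own pace and stop on an object; "grip_force" is the grip in N (left out, the last holds). Time passes only in rows, so rows that repeat a pose let the fingers close. It gives the time, the measured TCP pose, the force and the opening at its end, in the units of the state.
- arm.get_obs(): the state, without advancing time (a new reading comes with each control period).
- arm.capture(name): name is "side" or "top" or "wrist"; returns (picture, depth): 384x512x3 uint8, blue, green, red; 384x512 float32, mm along the optical axis (not along the pixel's ray), 0 where there is no reading.
- arm.get_calibration(name): a dict with "K" (3x3 intrinsics, pixels), "rvec" (rotation vector, rad) and "tvec" (3), from world to camera coordinates, as OpenCV has them. Camera axes: x right, y down, z forward; pixel columns grow to the right and rows downward; lengths in mm; the calibration is good to about 2 mm. A picture is of the moment at which its call begins: read the wrist's pose just before it. get_calibration takes no time and is no camera call; for the wrist camera it gives the pose at the moment of the call.
- arm.job_done(): hands the job in, once; it reports no verdict.
Trained networks look in the newest picture that a camera, given by its name, has taken for a name from the list of things; names that differ only in an ending like _2 or _b are one class to them, and where a whole thing is asked for, a point or a joint stands for the part that bears it (a point fixed in the world has none). Each returns a list of dicts, best first, with "p" (0 to 1); they miss things now and then, are a little off and sometimes report something else, mostly with a low value. They report only what shows in the picture. A call takes as long as a camera call. They do not tell look-alikes from the thing itself.
- arm.recognise(name, camera): "at" ([row, column] in pixels, amid what is visible of it).
- arm.place_of(name, camera): "at" ([row, column] in pixels: a listed point, or the origin of a listed thing).
The state is a dict: "time_s": time; "q": joint angles; "joint_velocities": joint speeds; "tau": joint torques, N m; "ee_pos": TCP position; "tcp_rot": TCP orientation; "ft_force": force on the tool from outside, world axes, zero at the start; "moment": the same for the moment, N m; "gripper_width": finger opening in mm.
Only numpy, scipy, OpenCV 4.12 (cv2) and the standard library are available. Lean on these libraries where they do the work, as an engineer would, in place of code of your own. Each camera call takes 0.05 s, during which the arm holds its last target. There are 200 camera calls.

TASK

Press the plunger of the block dispenser all the way down once and let it come right back up, so that one setting block comes out of the mouth. Then slide that block over the bench with the fingers, without lifting it, until its long side lies flat against the side of the wooden rail, with its whole length beside the rail. Leave the other blocks in the dispenser and do not disturb the tin, the jar or the brush.

Things in the scene. Friction and masses are not known exactly. Their poses are not given: they have to be found in the camera images.
- dispenser: Block dispenser fixed to the bench. Origin on the bench under the middle of its open-topped aluminium magazine (48 mm long in x, 38 wide, 50 high). Behind it (x +24 to +86 mm) a grey housing, 61 mm wide, 44 high, feet 98 mm wide, with the plunger on top at x = +55 mm. -x points out of the mouth, roughly to the robot. A full press leaves the block's centre at x = about -52 mm, 8 mm clear.
- mouth (a point): Centre of the mouth, in the magazine's front face, 7 mm above the bench; opening 30 mm wide, 17 mm high. A pusher linked to the plunger (2.5 times its travel) drives the lowest of three stacked blocks out here, flat on the bench. As the plunger rises the pusher draws back and the next block drops down; a second press would eject it.
- plunger (a joint): Plunger travel in m: 0 = up (rest), 0.022 = fully down on its hard stop. It moves straight down against a spring (about 3 N at the top, 7 N at the bottom) and returns by itself in under a second; 10 to 15 N on it is ample. A press short of 0.020 may leave the block stuck in the mouth.
- plunger_top (a point): Centre of the top of the plunger's round black head, diameter 34 mm, 10 mm thick; 82 mm above the bench at rest. It moves with the plunger.
- block0: The lowest block in the dispenser, the one that comes out: black hard plastic setting block, 40 mm long (its x), 28 mm wide (its y), 14 mm high, about 20 g; origin at the centre of its underside. At the start it lies in the magazine on the bench with its long side along the dispenser's x axis.
- block1: The next block above it, the same in shape and size; origin at the centre of its underside, 14 mm above the bench at the start. It drops to the bench inside the magazine after the press and must stay there.
- block2: The top block of the stack, same shape and size.
- rail: Straight wooden rail screwed to the bench, 300 mm long (its x axis, roughly away from the robot), 30 mm wide (its y), 18 mm high; origin on the bench at the middle of its underside. Long faces at y = +15 and -15 mm. It stands left or right of the dispenser with open bench between; the block goes against the face toward the dispenser.
- tin: Bystander: closed round tin, diameter 76 mm, 55 mm high, standing on the side of the dispenser that the rail is not on; origin at the centre of its underside.
- jar: Bystander: amber glass jar with a lid, diameter 60 mm, 85 mm high, on the left edge of the work area; origin at the centre of its underside.
- brush: Bystander: a brush lying on the bench at the right edge of the work area, about along x.
Things that resemble listed ones, but are neither listed nor needed, are in the scene too. What is shaped like the dispenser but red or yellow is not meant.

How it is judged:
By the outcome, as a careful person would: the job done as asked, in the order asked, and still so for the second after the job is handed in, with the robot touching nothing.
It also fails if it takes over 64 s, if anything falls off the work surface, if the arm or the gripper's body presses on something with over 40 N, if the wrist force passes 120 N, or if a joint passes its speed limit or range.

## Working session

There is one attempt and no reset: what is moved stays moved. The work goes in short steps, Python scripts to look and compute and a tool call to move; the robot and the scene stay as the last step left them, time stands still between calls to the robot, and variables do not carry over. Pictures are saved under pics/ and viewed, about 8 in all and at most 12, crops included, and the job is handed in when it is done.

Besides the shell and the picture viewer there is one more tool, called after ">>>" by a JSON object that holds its "op" and its "data", one argument or row to a line. servo_tool: Moves the arm, as the interface text tells. Its arguments: {"type":"object","properties":{"dp":{"type":"array","items":{"type":"array","items":{"type":"number"}}},"turn":{"type":"array","items":{"type":"number"}},"gripper":{"type":"number"},"grip_force":{"type":"number"}},"required":["dp","turn"]}

```bash
mkdir -p pics; cat > h.py <<'E'
import numpy as np, cv2
from bench import arm
def cal(c):
    k=arm.get_calibration(c); K=np.array(k['K'],float); R=cv2.Rodrigues(np.array(k['rvec'],float))[0]; t=np.array(k['tvec'],float).ravel(); return K,R,t
def onz(c,rc,z,k=None):
    K,R,t=k or cal(c); d=R.T@np.linalg.solve(K,[rc[1],rc[0],1]); o=-R.T@t
    return o+d*(z-o[2])/d[2]
def cloud(c,depth,k=None):
    K,R,t=k or cal(c); v,u=np.mgrid[:384,:512]; P=np.stack([(u-K[0,2])/K[0,0]*depth,(v-K[1,2])/K[1,1]*depth,depth],-1)
    return (P-t)@R
E
python3 - <<'E'
from h import *
o=arm.get_obs(); print(o['time_s'],o['ee_pos'],o['tcp_rot'])
zs=dict(dispenser=0,mouth=7,plunger_top=82,rail=0,tin=0,jar=0,brush=0)
ims=[]
for c in('top','side'):
    im,d=arm.capture(c); ims.append(im); np.save(c+'.npy',d)
    for n,z in zs.items():
        print(c,n,[(np.round(r['at']).tolist(),round(r['p'],2),onz(c,r['at'],z)[:2].round().tolist()) for r in arm.place_of(n,c)[:4]])
cv2.imwrite('pics/top.png',cv2.resize(ims[0],(800,600))); cv2.imwrite('pics/side.png',ims[1]);cv2.imwrite('raw_top.png',ims[0])
E
```

```text
0.0 [252.60943177 543.90538677 230.14507513] [-2.73351083e-04  2.15709727e-01  9.76457029e-01 -9.53504245e-04]
top dispenser [([120.0, 234.0], 0.87, [757.0, 63.0]), ([155.0, 178.0], 0.82, [658.0, 220.0]), ([266.0, 212.0], 0.76, [350.0, 125.0]), ([173.0, 261.0], 0.69, [608.0, -12.0])]
top mouth [([121.0, 233.0], 0.74, [754.0, 64.0]), ([162.0, 176.0], 0.68, [637.0, 224.0]), ([177.0, 261.0], 0.65, [593.0, -12.0]), ([259.0, 269.0], 0.59, [368.0, -32.0])]
top plunger_top [([148.0, 257.0], 0.66, [662.0, -1.0]), ([88.0, 226.0], 0.63, [823.0, 79.0]), ([253.0, 201.0], 0.58, [391.0, 143.0]), ([127.0, 175.0], 0.48, [717.0, 212.0])]
top rail [([209.0, 338.0], 0.78, [504.0, -227.0])]
top tin [([206.0, 177.0], 0.91, [517.0, 221.0])]
top jar [([184.0, 117.0], 0.75, [578.0, 388.0])]
top brush [([224.0, 403.0], 0.9, [461.0, -409.0]), ([181.0, 115.0], 0.47, [586.0, 394.0])]
side dispenser [([192.0, 328.0], 0.98, [758.0, 51.0]), ([185.0, 173.0], 0.86, [337.0, 136.0]), ([231.0, 196.0], 0.79, [397.0, -44.0]), ([213.0, 276.0], 0.73, [605.0, -11.0])]
side mouth [([186.0, 166.0], 0.95, [319.0, 125.0]), ([231.0, 183.0], 0.94, [367.0, -46.0]), ([212.0, 266.0], 0.92, [579.0, -9.0]), ([153.0, 275.0], 0.83, [641.0, 230.0])]
side plunger_top [([213.0, 213.0], 0.55, [446.0, -68.0]), ([133.0, 302.0], 0.54, [716.0, 217.0]), ([187.0, 300.0], 0.49, [664.0, -7.0]), ([162.0, 350.0], 0.48, [814.0, 72.0])]
side rail [([287.0, 246.0], 0.85, [504.0, -226.0])]
side tin [([163.0, 239.0], 0.93, [529.0, 208.0])]
side jar [([127.0, 246.0], 0.65, [571.0, 388.0]), ([206.0, 271.0], 0.38, [597.0, 18.0])]
side brush [([367.0, 229.0], 0.7, [453.0, -402.0])]
```

View pics/top.png

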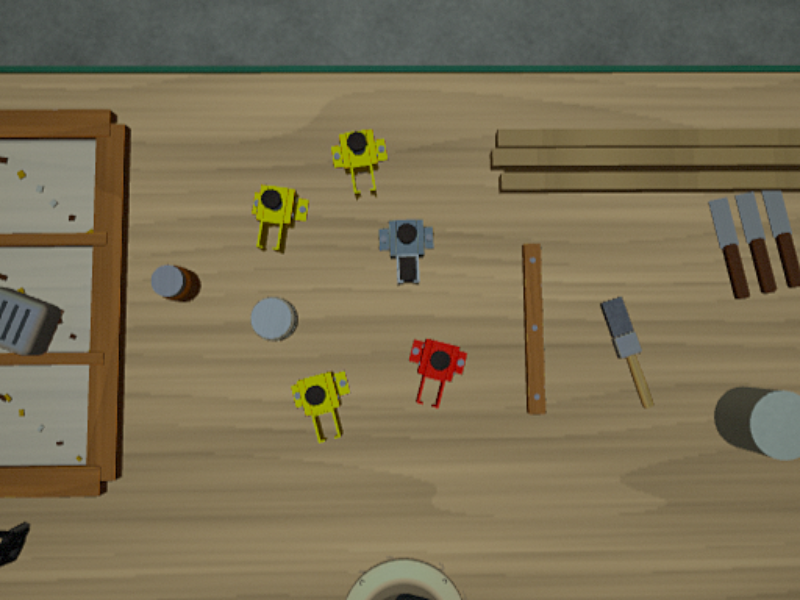

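View pics/side.png

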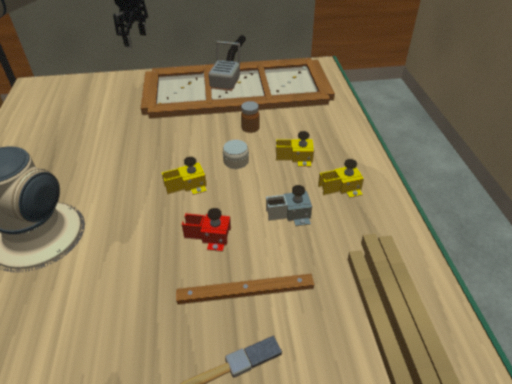

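The top picture shows grey dispenser candidates at (row,col, 800 px view): yellow (150,358), yellow (208,275), yellow (395,320), red (362,438) and grey (240,406). Only the grey/aluminium one fits the description. The rail runs from (244,531) to (413,537), the tin is at (318,274), the jar at (280,170) and the brush at (350,627).

```bash
python3 - <<'E'
from h import *
im=cv2.imread('raw_top.png')
cv2.imwrite('pics/crop.png',cv2.resize(im[120:270,220:360],None,fx=4,fy=4,interpolation=cv2.INTER_CUBIC))
for c in('top','side'):
    P=cloud(c,np.load(c+'.npy')); X,Y,Z=P[...,0],P[...,1],P[...,2]
    def st(n,m):
        q=P[m]; 
        if len(q)<4: print(c,n,len(q)); return
        r=cv2.minAreaRect(q[:,:2].astype(np.float32)); print(c,n,len(q),q.mean(0).round(1),np.round(r[0],1),np.round(r[1],1),round(r[2],2))
    st('plunger',(Z>75)&(abs(X-663)<40)&(abs(Y+3)<40))
    st('housing',(Z>38)&(Z<48)&(abs(X-663)<60)&(abs(Y+3)<50))
    st('mag',(Z>47)&(Z<54)&(abs(X-606)<40)&(abs(Y+10)<30))
    m=(Z>10)&(Z<24)&(abs(X-504)<175)&(abs(Y+227)<40); st('rail',m)
    q=P[m]; b=[(x,np.round(q[abs(q[:,0]-x)<12][:,1].min(),1),np.round(q[abs(q[:,0]-x)<12][:,1].mean(),1),np.round(q[abs(q[:,0]-x)<12][:,1].max(),1)) for x in range(370,650,45)]; print(b)
    st('red',(Z>8)&(Z<95)&(abs(X-450)<85)&(abs(Y+60)<70))
k=cal('wrist'); o=arm.get_obs(); print('cam pos',-k[1].T@k[2],'fwd',k[1][2],o['ee_pos'],k[0])
E
```

```text
top plunger 132 [658.4  -9.3  81.1] [658.3  -9.4] [31.2 32.6] 58.71
top housing 450 [648.   -9.3  43. ] [646.4  -9.5] [59.5 85.8] 89.83
top mag 70 [607.4  -9.2  50. ] [613.4 -11.7] [37.4 64.6] 89.55
top rail 1228 [ 500.7 -232.6   16.9] [ 501.9 -233.3] [297.8  31.1] 0.33
[(370, np.float64(-248.0), np.float64(-233.1), np.float64(-218.6)), (415, np.float64(-248.7), np.float64(-233.3), np.float64(-218.5)), (460, np.float64(-247.4), np.float64(-232.9), np.float64(-218.2)), (505, np.float64(-248.4), np.float64(-233.0), np.float64(-218.0)), (550, np.float64(-247.0), np.float64(-232.3), np.float64(-217.5)), (595, np.float64(-247.8), np.float64(-232.4), np.float64(-217.1)), (640, np.float64(-246.6), np.float64(-231.7), np.float64(-217.5))]
top red 661 [438.5 -58.7  50. ] [424.2 -56.3] [ 89.5 109.6] 73.74
side plunger 119 [658.5 -15.6  80.8] [658.9 -13.5] [33.9 29.8] 79.35
side housing 434 [648.1 -19.4  43.1] [647.  -14.1] [87.5 63.8] 2.44
side mag 81 [606.2 -13.5  49.2] [604.4 -14.4] [40.3 48.2] 89.42
side rail 1848 [ 499.2 -239.1   17.2] [ 501.7 -237.3] [299.4  33.6] 0.56
[(370, np.float64(-253.7), np.float64(-240.0), np.float64(-222.8)), (415, np.float64(-254.2), np.float64(-239.2), np.float64(-222.5)), (460, np.float64(-253.7), np.float64(-239.6), np.float64(-222.2)), (505, np.float64(-253.3), np.float64(-239.5), np.float64(-220.8)), (550, np.float64(-252.7), np.float64(-238.6), np.float64(-220.7)), (595, np.float64(-253.2), np.float64(-239.0), np.float64(-222.0)), (640, np.float64(-252.3), np.float64(-238.4), np.float64(-219.2))]
side red 1258 [428.9 -70.   41.1] [422.5 -69.6] [ 76.9 111.2] 77.06
cam pos [182.28416355 576.1293922  374.32882243] fwd [ 0.27607264 -0.12781739 -0.95259992] [252.73318659 544.19062785 231.27705501] [[299.88943189   0.         255.36337482]
 [  0.         299.88943189 192.20946654]
 [  0.           0.           1.        ]]
```

View pics/crop.png

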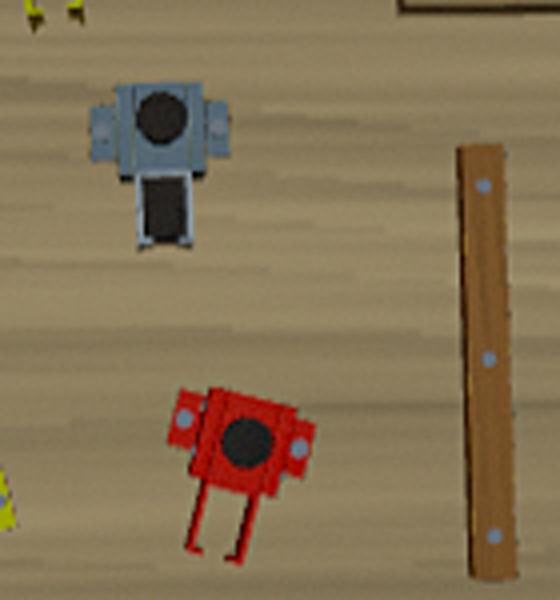

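Confirmed: the grey/aluminium dispenser (crop 160,165) is the only one not red or yellow. Now moving above its plunger, keeping high.

>>> {"op": "servo_tool", "data": {
  "dp": [
    [-24.08,-13.3,0],
    [-24.08,-13.3,0],
    [-24.08,-13.3,0],
    [-24.08,-13.3,0],
    [-24.08,-13.3,0],
    [-24.08,-13.3,0],
    [-24.08,-13.3,0],
    [-24.08,-13.3,0]
  ],
  "turn": [-1,-2,-2.49,-2.49,-2.49,-2.49,-2.49,-2.49],
  "gripper": 0
}}

```text
time_s: 1.8
ee_pos: [548.0, 139.9, 231.6]
tcp_rot: [0.0, 0.0, 1.0, 0.0]
ft_force: [0.2, 0.5, -0.1]
gripper_width: 0.0
```

>>> {"op": "servo_tool", "data": {
  "dp": [
    [-4.44,-6.04,0],
    [-4.44,-6.04,0],
    [-4.44,-6.04,0],
    [-4.44,-6.04,0]
  ],
  "turn": [0,0,0,0]
}}

```text
time_s: 2.3
ee_pos: [660.3, -15.4, 228.9]
tcp_rot: [-0.001, 0.003, 1.0, -0.0]
ft_force: [-0.4, 0.8, -0.9]
gripper_width: -0.1
```

```bash
cat > w.py <<'E'
from h import *
import sys
k=cal('wrist'); o=arm.get_obs(); im,d=arm.capture('wrist'); print(o['time_s'],o['ee_pos'],o['ft_force'].round(1) if hasattr(o['ft_force'],'round') else o['ft_force'])
P=cloud('wrist',d,k); X,Y,Z=P[...,0],P[...,1],P[...,2]
def st(n,m):
    q=P[m]
    if len(q)<4: print(n,len(q)); return
    r=cv2.minAreaRect(q[:,:2].astype(np.float32)); print(n,len(q),q.mean(0).round(1),np.round(r[0],1),np.round(r[1],1),round(r[2],2))
E
python3 - <<'E'
from w import *
cv2.imwrite('pics/w1.png',im)
st('plunger',(Z>78)&(Z<86)&(abs(X-659)<30)&(abs(Y+11)<30))
st('mag',(Z>47)&(Z<54)&(abs(X-606)<35)&(abs(Y+10)<30))
m=(Z>14)&(Z<22)&(abs(X-504)<175)&(abs(Y+230)<40); st('rail',m); q=P[m]
for x in range(490,660,20):
    s=q[abs(q[:,0]-x)<6][:,1]
    if len(s): print(x,s.min().round(1),s.max().round(1))
E
```

```text
2.3 [660.25947723 -15.38132408 228.86924447] [-0.4  0.8 -0.9]
plunger 853 [659.5 -11.5  82.4] [660.2 -11.5] [32.2 33.4] 89.33
mag 507 [607.5 -13.1  50.4] [611.2 -12.9] [58.4 38.1] 1.91
rail 4617 [ 563.  -233.9   18.3] [ 569.1 -234.5] [166.8  32.5] 0.53
490 -251.5 -220.0
510 -250.0 -219.3
530 -250.8 -218.6
550 -250.2 -218.9
570 -249.9 -218.9
590 -250.2 -219.1
610 -250.0 -219.5
630 -250.0 -219.3
650 -250.0 -219.5
```

View pics/w1.png

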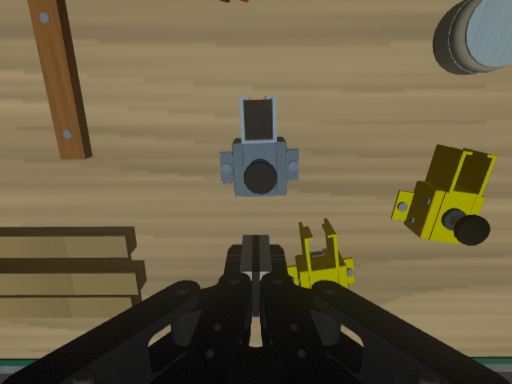

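The wrist view shows the plunger head at (177,261), the magazine at (118,258) and the rail on the left. Descending to just above the plunger.

>>> {"op": "servo_tool", "data": {
  "dp": [
    [0,0.16,2.5],
    [0,0.16,5],
    [0,0.16,5.4],
    [0,0.16,5.4]
  ],
  "turn": [0,0,0,0]
}}

```text
time_s: 2.85
ee_pos: [659.4, -8.5, 96.1]
tcp_rot: [-0.001, 0.001, 1.0, 0.0]
ft_force: [0.2, 0.7, 0.6]
gripper_width: 0.0
```

>>> {"op": "servo_tool", "data": {
  "dp": [
    [0,-0.1,0.4],
    [0,-0.1,0.8],
    [0,-0.1,1.2],
    [0,-0.1,1.4],
    [0,-0.1,1.4]
  ],
  "turn": [0,0,0,0,0]
}}

```text
time_s: 3.48
ee_pos: [661.2, -11.2, 63.4]
tcp_rot: [0.002, 0.001, 1.0, 0.0]
ft_force: [1.9, -0.1, 6.2]
gripper_width: 0.1
```

>>> {"op": "servo_tool", "data": {
  "dp": [
    [0,0,0.1],
    [0,0,0.2],
    [0,0,0.24],
    [0,0,0.24]
  ],
  "turn": [0,0,0,0]
}}

```text
time_s: 3.98
ee_pos: [661.5, -11.2, 60.1]
tcp_rot: [0.003, 0.001, 1.0, 0.0]
ft_force: [-5.4, 0.7, 9.7]
gripper_width: 0.2
```

>>> {"op": "servo_tool", "data": {
  "dp": [
    [0,0,0.12],
    [0,0,0.16],
    [0,0,0.16]
  ],
  "turn": [0,0,0]
}}

```text
time_s: 4.35
ee_pos: [661.6, -11.2, 60.0]
tcp_rot: [0.004, 0.001, 1.0, 0.0]
ft_force: [-8.7, 0.5, 13.8]
gripper_width: -0.2
```

On the hard stop at 14 N. Lifting straight up.

>>> {"op": "servo_tool", "data": {
  "dp": [
    [0,0,-1],
    [0,0,-3],
    [0,0,-5],
    [0,0,-6],
    [0,0,-6],
    [0,0,-6]
  ],
  "turn": [0,0,0,0,0,0]
}}

```text
time_s: 5.1
ee_pos: [660.1, -11.2, 208.0]
tcp_rot: [0.003, 0.001, 1.0, 0.0]
ft_force: [-0.1, -0.4, 0.2]
gripper_width: -0.0
```

```bash
python3 - <<'E'
from w import *
cv2.imwrite('pics/w2.png',im)
st('plunger',(Z>78)&(Z<86)&(abs(X-659)<30)&(abs(Y+11)<30))
st('block',(Z>10)&(Z<18)&(abs(X-550)<45)&(abs(Y+14)<35))
st('inmag',(Z>20)&(Z<36)&(abs(X-605)<18)&(abs(Y+13)<12))
E
```

```text
5.1 [660.0885022  -11.22518229 208.00825223] [-0.1 -0.4  0.2]
plunger 974 [659.4 -11.4  82.4] [659.6 -11.3] [31.8 32.7] 88.76
block 1130 [553.5 -14.6  14.5] [563.3 -14.7] [59.8 28.4] 0.84
inmag 800 [605.  -13.2  28.5] [605.3 -13.2] [23.5 34.8] 89.86
```

View pics/w2.png

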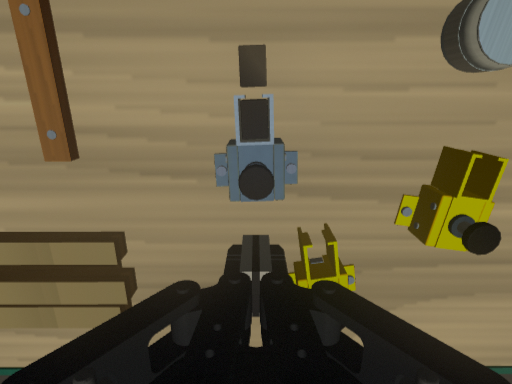

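The block is out at (65,252), clear of the mouth, and the plunger is back at 82 mm. I'll push it with the gripper turned 90°, so two slightly open fingers make a wide contact. First I'll check the finger shape against the magazine clearance.

```bash
python3 - <<'E'
from w import *
T=P-np.array(o['ee_pos']); tx,ty,tz=-T[...,0],T[...,1],-T[...,2]
for z in range(-75,5,8):
    m=(abs(tz-z)<4)&(abs(ty)<80)&(abs(tx)<40)&(d>0); 
    if m.sum(): print(z,m.sum(),'y',ty[m].min().round(),ty[m].max().round(),'x',tx[m].min().round(),tx[m].max().round())
st('block',(Z>10)&(Z<18)&(X<576)&(X>520)&(abs(Y+14)<35)); st('all',(Z>40)&(abs(X-500)<90)&(Y<70)&(Y>-200))
E
```

```text
5.15 [659.86973328 -11.19667509 207.33701897] [-0.  -1.2  0.4]
-75 7820 y -57.0 56.0 x -8.0 19.0
-67 4805 y -51.0 49.0 x -9.0 18.0
-59 5346 y -44.0 44.0 x -10.0 15.0
-51 3087 y -38.0 36.0 x -12.0 14.0
-43 985 y -31.0 30.0 x -10.0 15.0
-35 737 y -14.0 13.0 x -12.0 12.0
-27 579 y -14.0 13.0 x 6.0 12.0
-19 485 y -14.0 13.0 x 6.0 12.0
-11 396 y -14.0 13.0 x 6.0 11.0
-3 78 y -11.0 11.0 x 6.0 11.0
block 1118 [553.1 -14.7  14.5] [553.4 -14.8] [40.  27.9] 2.36
all 912 [582.1 -12.  306. ] [585.7 -13.5] [ 8.3 37.4] 0.07
```

>>> {"op": "servo_tool", "data": {
  "dp": [
    [1,0.6,0],
    [2,1.2,0],
    [3,1.6,0],
    [4.4,2,0],
    [4.4,2,0],
    [4.4,2,0],
    [4.4,2,0],
    [4.4,2,0]
  ],
  "turn": [1,2,3,4,5,6,7,8],
  "gripper": 0.1
}}

```text
time_s: 6.2
ee_pos: [549.3, 39.1, 204.9]
tcp_rot: [0.0, 0.646, 0.763, 0.001]
ft_force: [0.5, 0.1, 0.8]
gripper_width: 8.7
```

>>> {"op": "servo_tool", "data": {
  "dp": [
    [-0.33,-0.19,2],
    [-0.33,-0.19,4],
    [-0.33,-0.19,6],
    [-0.33,-0.19,7.2],
    [-0.33,-0.19,7.2]
  ],
  "turn": [0.91,0.91,0.91,0.91,0.91],
  "gripper": 0
}}

```text
time_s: 6.82
ee_pos: [543.0, 30.3, 20.3]
tcp_rot: [-0.003, 0.705, 0.71, -0.003]
ft_force: [0.1, 0.9, -0.0]
gripper_width: -0.1
```

>>> {"op": "servo_tool", "data": {
  "dp": [
    [0,0.12,0.3],
    [0,0.12,0.5],
    [-0.4,0.12,0.5],
    [-0.8,0.12,0.5],
    [-1.1,0.12,0.5],
    [-1.4,0.12,0.5],
    [-1.7,0.12,0.5],
    [-2,0.12,0.5]
  ],
  "turn": [0,0,0,0,0,0,0,0]
}}

```text
time_s: 7.82
ee_pos: [546.3, -20.2, 7.7]
tcp_rot: [-0.003, 0.705, 0.71, -0.002]
ft_force: [0.6, 0.6, 0.7]
gripper_width: -0.2
```

```bash
cat > b.py <<'E'
from w import *
e=np.array(o['ee_pos']); cv2.imwrite('last.png',im)
st('block',(Z>11)&(Z<17)&(abs(X-550)<60)&(Y<e[1]-10)&(Y>-219))
E
python3 b.py
```

```text
7.825 [546.27803612 -20.15234578   7.74860095] [0.6 0.6 0.7]
block 244 [567.7 -35.5  14. ] [560.6 -42. ] [47.4 12.9] 38.89
```

```bash
cp last.png pics/w3.png
```

```text
(no output)
```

View pics/w3.png

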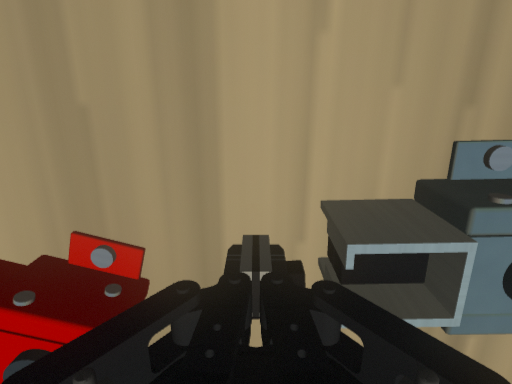

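The wrist view shows only bench in front and the magazine at right (260,400), clear of the fingers. The fingers hide the block from this camera, so I'll watch it with the side camera, which looks from the rail's side.

```bash
cat > s.py <<'E'
from h import *
import sys
im,d=arm.capture('side'); P=cloud('side',d); X,Y,Z=P[...,0],P[...,1],P[...,2]
o=arm.get_obs(); e=np.array(o['ee_pos']); print(o['time_s'],e.round(1),np.round(o['ft_force'],1))
m=(Z>8)&(Z<20)&(abs(X-550)<40)&(Y<e[1]-4)&(Y>e[1]-60)&(im.max(2)<75)
q=P[m]; print(len(q))
if len(q)>4:
    r=cv2.minAreaRect(q[:,:2].astype(np.float32)); print(q.mean(0).round(1),np.round(r[0],1),np.round(r[1],1),round(r[2],1), 'x',q[:,0].min().round(1),q[:,0].max().round(1))
v,u=np.where(m); v,u=(int(v.mean()),int(u.mean())) if len(v) else (230,270)
np.save('s.npy',d);cv2.imwrite('s.png',cv2.resize(im[max(v-50,0):v+50,max(u-65,0):u+65],None,fx=5,fy=5,interpolation=cv2.INTER_CUBIC))
E
python3 s.py; cp s.png pics/s1.png
```

```text
7.925 [546.2 -20.5   7.7] [ 0.6 -0.2 -0.5]
145
[551.7 -49.9  13.2] [551.9 -46.4] [36.4 36.3] 0.7 x 533.8 570.2
```

View pics/s1.png

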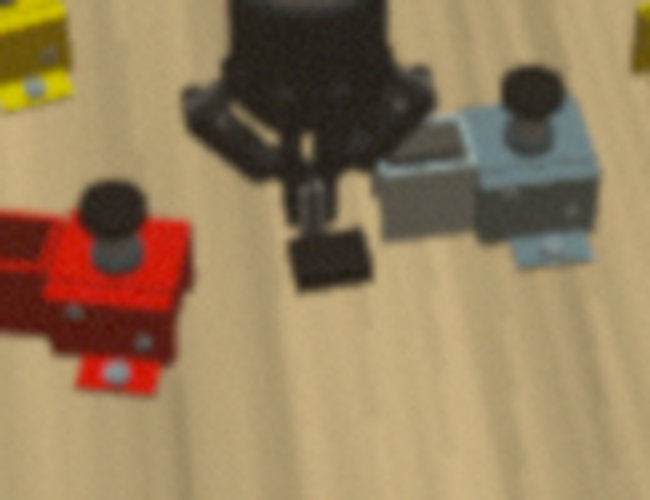

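Block squarely in front of the fingers (crop 260,330). Continuing.

>>> {"op": "servo_tool", "data": {
  "dp": [
    [-0.4,0,0],
    [-0.8,0,0],
    [-1.2,0,0],
    [-1.6,0,0],
    [-2,0,0],
    [-2.4,0,0],
    [-2.7,0,0],
    [-3,0,0]
  ],
  "turn": [0,0,0,0,0,0,0,0]
}}

```text
time_s: 8.93
ee_pos: [546.7, -95.9, 7.6]
tcp_rot: [-0.003, 0.705, 0.709, -0.003]
ft_force: [-0.4, -0.1, 0.2]
gripper_width: -0.3
```

```bash
python3 s.py
```

```text
8.975 [546.7 -96.8   7.7] [-0.2 -1.1  0.5]
164
[ 557.  -124.    13.1] [ 555.9 -118.3] [37.8 42.3] 22.0 x 537.2 578.1
```

>>> {"op": "servo_tool", "data": {
  "dp": [
    [0.4,0,0],
    [0.6,0.2,0],
    [0.6,0.42,0],
    [0.6,0.42,0],
    [0.2,0.42,0],
    [-0.2,0.42,0],
    [-0.5,0.42,0],
    [-0.8,0.42,0]
  ],
  "turn": [0,0,0,0,0,0,0,0],
  "gripper": 0.14
}}

```text
time_s: 9.98
ee_pos: [557.2, -117.6, 7.6]
tcp_rot: [-0.003, 0.705, 0.709, -0.003]
ft_force: [0.1, -0.1, 0.1]
gripper_width: 11.7
```

```bash
python3 s.py; cp s.png pics/s2.png
```

```text
10.025 [ 557.2 -118.3    7.6] [-1.5 -1.6  0.6]
162
[ 553.1 -146.4   13.4] [ 552.9 -142.7] [36.5 36.6] 89.4 x 534.6 571.2
```

View pics/s2.png

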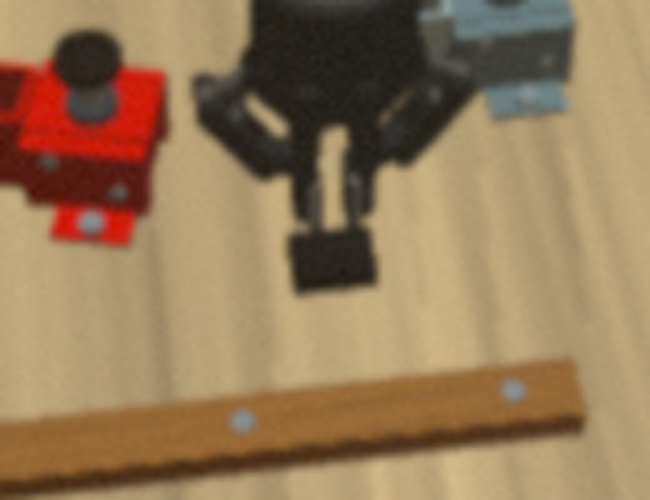

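The crop shows the block square across both fingertips at (260,332), with the rail ahead and parallel.

>>> {"op": "servo_tool", "data": {
  "dp": [
    [-0.3,0,0],
    [-0.7,0,0],
    [-1.1,0,0],
    [-1.5,0,0],
    [-1.8,0,0],
    [-2.1,0,0],
    [-2.2,0,0],
    [-2.2,0,0]
  ],
  "turn": [0,0,0,0,0,0,0,0]
}}

```text
time_s: 11.02
ee_pos: [557.5, -173.4, 7.7]
tcp_rot: [-0.002, 0.705, 0.709, -0.003]
ft_force: [-0.1, -0.1, -0.1]
gripper_width: 12.1
```

>>> {"op": "servo_tool", "data": {
  "dp": [
    [-0.08,0,0],
    [-0.16,0,0],
    [-0.2,0,0],
    [-0.2,0,0]
  ],
  "turn": [0,0,0,0]
}}

```text
time_s: 11.52
ee_pos: [557.5, -178.5, 7.7]
tcp_rot: [-0.002, 0.705, 0.709, -0.003]
ft_force: [0.0, 0.2, 0.3]
gripper_width: 12.1
```

>>> {"op": "servo_tool", "data": {
  "dp": [
    [-0.06,0,0],
    [-0.12,0,0],
    [-0.16,0,0],
    [-0.16,0,0]
  ],
  "turn": [0,0,0,0]
}}

```text
time_s: 12.02
ee_pos: [557.5, -180.9, 7.7]
tcp_rot: [-0.003, 0.705, 0.709, -0.002]
ft_force: [-0.2, 6.5, 1.8]
gripper_width: 12.0
```

Contact with the rail at about 6.5 N. A little more pressure will square the block up.

>>> {"op": "servo_tool", "data": {
  "dp": [
    [-0.1,0,0],
    [-0.16,0,0],
    [-0.16,0,0],
    [-0.16,0,0]
  ],
  "turn": [0,0,0,0]
}}

```text
time_s: 12.52
ee_pos: [557.5, -181.0, 7.7]
tcp_rot: [-0.006, 0.705, 0.71, -0.0]
ft_force: [-1.2, 12.3, 4.0]
gripper_width: 12.0
```

>>> {"op": "servo_tool", "data": {
  "dp": [
    [0.3,0,0],
    [1,0,0],
    [2,0,-0.5],
    [2,0,-4],
    [2,0,-7],
    [2,0,-7],
    [2,0,-7]
  ],
  "turn": [0,0,0,0,0,0,0]
}}

```text
time_s: 13.4
ee_pos: [560.4, -132.6, 188.1]
tcp_rot: [-0.002, 0.705, 0.71, 0.002]
ft_force: [1.2, 0.7, 0.5]
gripper_width: 11.6
```

>>> {"op": "servo_tool", "data": {
  "dp": [
    [1,-2,0],
    [2,-4,0],
    [2.5,-4,0],
    [2.5,-4,0]
  ],
  "turn": [0,0,0,0]
}}

```text
time_s: 13.9
ee_pos: [459.9, -70.1, 187.8]
tcp_rot: [-0.002, 0.704, 0.71, 0.002]
ft_force: [0.7, -0.2, -0.9]
gripper_width: 12.0
```

```bash
python3 - <<'E'
from w import *
m=(Z>11)&(Z<17)&(abs(X-555)<40)&(Y<-185)&(Y>-217.5)&(im.max(2)<75); st('block',m)
q=P[m]; 
for x in range(540,580,6):
    s=q[abs(q[:,0]-x)<3][:,1]; r=P[(Z>16.5)&(Z<21)&(abs(X-x)<3)&(Y<-205)&(Y>-240)][:,1]
    if len(s) and len(r): print(x,s.min().round(1),s.max().round(1),'rail',r.max().round(1))
v,u=np.where(m); v,u=int(v.mean()),int(u.mean()); print(v,u)
a=cv2.resize(im[max(v-55,0):v+55,max(u-70,0):u+70],(800,600),interpolation=cv2.INTER_CUBIC)
cv2.imwrite('pics/w4.png',cv2.convertScaleAbs(a,alpha=1.5))
E
```

```text
13.9 [459.94315924 -70.10371977 187.79262127] [ 0.7 -0.2 -0.9]
block 421 [ 551.  -200.6   14.2] [ 553.8 -204.4] [24.8 39.1] 89.77
277 329
```

View pics/w4.png

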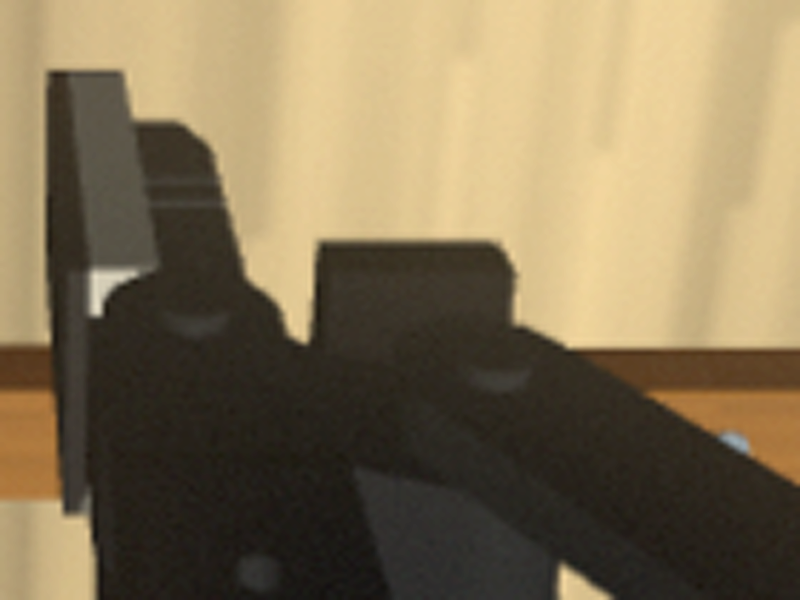

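The near edge of the block (255,415 in the crop) is parallel to the rail, but the gripper hides the join. I'll turn for a clear view.

>>> {"op": "servo_tool", "data": {
  "dp": [
    [0,1,-0.5],
    [-0.5,2,-0.5],
    [-1,3.5,-0.5],
    [-1.5,5,-0.5],
    [-2,7,-0.5],
    [-2,7,-0.5],
    [-2,7,-0.5],
    [-2,7,-0.5]
  ],
  "turn": [-1,-2,-3,-4,-5,-6,-7,-8]
}}

```text
time_s: 14.95
ee_pos: [636.9, -120.3, 198.0]
tcp_rot: [-0.002, 0.081, 0.997, 0.003]
ft_force: [0.4, -0.3, -0.4]
gripper_width: 12.3
```

```bash
python3 - <<'E'
from w import *
m=(Z>11)&(Z<16)&(abs(X-555)<40)&(Y<-180)&(Y>-230)&(im.max(2)<75); st('block',m)
q=P[m]
for x in range(536,576,6):
    s=q[abs(q[:,0]-x)<3][:,1]; r=P[(Z>16.5)&(Z<21)&(abs(X-x)<3)&(Y<-205)&(Y>-240)][:,1]
    if len(s) and len(r): print(x,s.min().round(1),s.max().round(1),'rail',r.max().round(1))
st('rail',(Z>16.5)&(Z<21)&(abs(X-555)<60)&(abs(Y+233)<25))
st('plunger',(Z>78)&(Z<86)&(abs(X-659)<30)&(abs(Y+11)<30)); st('inmag',(Z>20)&(Z<36)&(abs(X-605)<18)&(abs(Y+13)<12))
v,u=np.where(m); v,u=int(v.mean()),int(u.mean()); print(v,u)
cv2.imwrite('pics/w5.png',cv2.convertScaleAbs(cv2.resize(im[max(v-55,0):v+55,max(u-70,0):u+70],(800,600),interpolation=cv2.INTER_CUBIC),alpha=1.5))
t,dt=arm.capture('top'); cv2.imwrite('top2.png',t); P=cloud('top',dt); X,Y,Z=P[...,0],P[...,1],P[...,2]
print('changed px top', cv2.absdiff(t,cv2.imread('raw_top.png')).max(2)[150:300,80:200].max())
E
```

```text
14.95 [ 636.85079092 -120.34200562  197.97354725] [ 0.4 -0.3 -0.4]
block 1132 [ 553.8 -207.3   14.3] [ 554.9 -206.5] [79.5 29.1] 0.41
536 -220.9 -192.0 rail -220.4
542 -221.1 -192.6 rail -205.4
548 -221.0 -192.4 rail -220.4
554 -221.0 -192.2 rail -220.0
560 -220.8 -191.9 rail -219.8
566 -220.9 -192.1 rail -220.1
572 -220.8 -192.3 rail -220.1
rail 3473 [ 551.6 -234.9   18.5] [ 555.  -235.3] [119.9  31. ] 0.08
plunger 1044 [659.2 -12.4  82.3] [659.7 -11.8] [33.1 32.1] 81.65
inmag 730 [604.5 -11.6  28.5] [605.  -11.7] [21.4 35.9] 89.75
106 160
changed px top 21
```

View pics/w5.png

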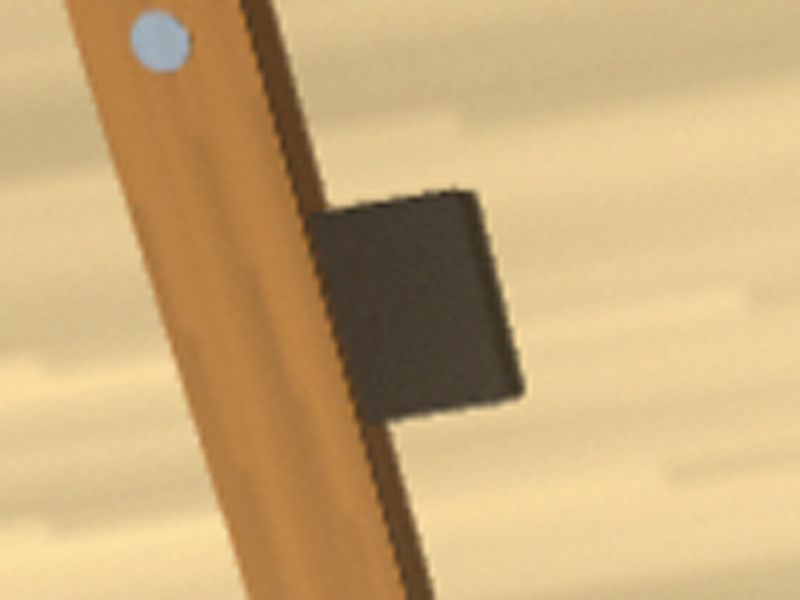

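The block lies flush against the rail face, long side along it, with no visible gap (215,315 to 415,375). Handing in.

```bash
python3 -c "
from bench import arm; print(arm.job_done())"
```

```text
the job is handed in; nothing more can be done
None
```

I pressed the grey dispenser's plunger once to its hard stop (TCP at 60 mm, about 14 N). It came back up to 82 mm and one block came out. I pushed that block over the bench with the fingertips until it met the rail, squared it with about 12 N, and backed the arm off. The job was handed in shortly after 15 s on the robot's clock.

**Block against the rail:** The last wrist view shows no gap. The block's edge and the rail face are both at y of about -220 mm along the block's length, and the block is centred near x = 554 mm, so its whole length is beside the rail.

**Dispenser:** The plunger is at 82 mm and the two other blocks are still stacked in the magazine (top at 28.5 mm).

**Tin, jar and brush:** The top picture shows no notable change around the tin and jar. I did not check the brush by picture at the end, but the arm stayed well away from it.

**Disagreements:**
- The side camera read the rail about 4 mm off in y from the wrist camera. I went by the wrist camera and the contact force.
- One rail edge sample (at x = 542 mm) was an outlier at -205 mm, probably noise on the block's top.

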